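Open a push-and-turn safety cap in the filling stand

ROBOT

A 7-joint arm with a two-finger parallel gripper is mounted at the origin on the work surface. World frame = base frame: x ahead of the robot, y to its left, z up, the work surface at z = 0. Lengths are in m, angles in rad, forces in N, time in s.
With the tool pointing down it reaches from about 0.35 to 0.9 m from the base axis. Payload 8.1 kg.
Tool frame: the origin (TCP) lies at the very end of the fingers, on their centre line; the grasp point (between the pads) lies 19 mm behind it; z points along the fingers, x is the direction in which the jaws open and shut, and the axes are right-handed (so a half turn about z gives the same grasp; the last joint's range is limited). The gripper opens to 92 mm and grips with 3 to 60 N. Pads are 19 mm wide; open, the fingers measure 130 mm over their backs; the gripper's body (75 mm by 190 mm) begins 47 mm behind the grasp point.
Start: joints at [1.168, 0.434, 0.025, 1.573, -0.012, 1.134, -0.075], TCP at [0.185, -0.597, 0.227] pointing down, gripper open.
Joint ranges: [-2.62, 2.62], [-0.44, 2.09], [-1.27, 1.32], [0.08, 2.57], [-1.32, 4.46], [0.12, 2], [-2.74, 2.74]. Speed limits (rad/s): [2.22, 2.22, 3.01, 3.01, 3.14, 3.14, 3.14].

INTERFACE

Orientations are given as a rotation vector (axis times angle).
In Python, from cell import status, viewer, arm gives the robot as it stands.
- The arm moves only by the tool jog_arm, never from a script. Its argument "commands" is text: rows parted by semicolons, each of 7 numbers parted by spaces: the closure, from -1 (fully open) to 1 (shut), then the shift along the world's x, y, z normalised to -1 to 1, where 1 is 0.3 m, then the turn, a rotation vector about the world's x, y, z normalised to -1 to 1, where 1 is 2 pi rad. In form: jaw dx dy dz wx wy wz; .... A call has exactly 5 rows; each row shifts and turns the commanded pose from where the row before left it; what a row does not reach is not made up. A row lasts 1/10 s, in which the tool goes at most 50 mm and 8.59 degrees, less where a joint would pass 70% of its speed; a pose out of reach is approached as far as the arm can. A call with a number of a shift or a turn outside -1 to 1 is refused whole. A call with a gripper value outside its range is refused whole. The fingers move at their own pace and stop on an object; "force" is the grip in N (left out, the last holds). Time passes only in rows, so rows that do not move let the fingers close, or fill a call up. It gives the time, the measured TCP pose, the force and the opening at its end, in the units of the state.
- status.observe(): the state, without advancing time (a new reading comes with each control period).
- viewer.get_image(name): name is "side" or "top"; returns a dict with "pixels" (384x512x3 uint8, red, green, blue), "z_map" (384x512 float32, m along the optical axis (not along the pixel's ray), 0 where there is no reading), "camera_matrix" (3x3 intrinsics, pixels), "R" (3x3) and "t" (3): a world point X has camera coordinates R X + t. Camera axes: x right, y down, z forward; pixel columns grow to the right and rows downward; lengths in m; the calibration is good to about 2 mm. A picture is of the moment at which its call begins.
- arm.sign_off(): hands the job in, once; it reports no verdict.
The state is a dict: "clock": time; "joints": joint angles; "dq": joint speeds; "joint_efforts": joint torques, N m; "position": TCP position; "ee_rot": TCP orientation; "force": force on the tool from outside, world axes, zero at the start; "ft_torque": the same for the moment, N m; "width": opening from 0.0 (shut) to 1.0 (fully open).
Only numpy, scipy, OpenCV 4.12 (cv2) and the standard library are available. Lean on these libraries where they do the work, as an engineer would, in place of code of your own. Each camera call takes 0.05 s, during which the arm holds its last target. There are 200 camera calls.

TASK

Stand the square white tub with the orange safety cap upright in the pocket of the raised blue stand, setting it down without dropping it, and let go so that it stands there by itself. Then press the orange cap down, keep it pressed while giving it a quarter turn anticlockwise, lift it straight off and finish still holding it level above the open tub, with 5 to 10 cm of clear air between the tub's mouth and the cap, the tub still sitting in its pocket. Leave everything else on the table where it is.

Things in the scene. Friction and masses are not known exactly. Their poses are not given: they have to be found in the camera images.
- tub_mid (a point): Square white tub with yellow labels: body 64 x 64 mm, 84 mm tall; a round neck above it has its open mouth 130 mm above the underside. This point: centre of the square body, 42 mm above the underside; z up its axis, x and y square to its sides. 0.2 to 0.45 kg. With the cap locked on it is 143 mm tall; it may be lifted by the cap (the lock carries it) or by the body.
- cap_mid (a point): Orange ribbed push-and-turn cap on the tub: round, 53 mm across, 37 mm tall, 50 g. This point: on its axis, 18.5 mm above its lower edge; locked, 82.5 mm above the tub_mid point, the lower edge 22 mm above the square shoulder; x parallel to the tub's x. Pressed, it turns anticlockwise seen from above: 55 to 125 degrees free it (a quarter turn is right), then it lifts straight off.
- cap_liner (a joint): How far the cap is pressed down on the neck, in m, by its inner spring: 0 locked at rest (6 N), 0.007 fully down (11 N), -0.001 off the neck. Below about 0.0045 the catches stop it from turning more than about 10 degrees; clockwise it does not open. Kept pressed, it meets a hard stop at about 140 degrees.
- stand_seat (a point): Fixed blue stand: a narrow post on a dark 110 x 110 mm foot plate, with a raised square pocket. This point: middle of the pocket's floor, 50 mm above the table; x and y square to the pocket. It is 70 x 70 mm inside (3 mm play all round the tub), straight walls 9 mm high, flared lips to 16 mm above the floor, 90 mm across outside. The tub fits in any of its four quarter turns.
- round_tub: Bystander: a round white tub with a blue lid, 62 mm across and 75 mm tall. Origin at the centre of its underside.
- tape: Bystander: a brown roll of parcel tape lying flat, 84 mm across and 24 mm tall. Origin at the centre of its underside.
- eraser: Bystander: a blue and grey whiteboard eraser, 48 x 104 x 36 mm, long side along its y. Origin at the centre of its underside.
- soap: Bystander: a green pump soap bottle, 66 mm across and 188 mm tall. Origin at the centre of its underside.
- spray_can: Bystander: a white bottle with a blue label and a red cap, 56 mm across and 170 mm tall. Origin at the centre of its underside.
- chalk_tray: Bystander: a shallow blue tray of whiteboard markers, 100 x 160 x 35 mm, long side along its y. Origin at the centre of its underside.
There are look-alikes about, which are no part of the job. Of the things shaped like the part that bears cap_mid, the orange one is meant.

How it is judged:
On the way, in this order (a step that is already met when the one before it is completed fails the run):
1. the tub stands fully down in the stand's pocket, cap locked on, let go (horizontal distance between tub_mid and stand_seat below 0.009 m and z of tub_mid in the frame of stand_seat between 0.036 and 0.046 m and angle between tub_mid's own z axis and vertical below 0.06 rad and contact force between the fingers and tub below 0.1 N and contact force between the fingers and cap below 0.1 N and angle between the x axis of cap_mid and the x axis of tub_mid, either way round below 0.25 rad and z of cap_mid in the frame of tub_mid between 0.0805 and 0.0855 m), for 0.2 s.
2. the cap is pressed down at least 4 mm on the tub in the stand (horizontal distance between tub_mid and stand_seat below 0.009 m and z of tub_mid in the frame of stand_seat between 0.036 and 0.046 m and angle between tub_mid's own z axis and vertical below 0.06 rad and z of cap_mid in the frame of tub_mid below 0.0785 m), for 0.05 s.
3. the cap, still on the neck, has been turned by more than 45 degrees (horizontal distance between tub_mid and stand_seat below 0.009 m and z of tub_mid in the frame of stand_seat between 0.036 and 0.046 m and angle between tub_mid's own z axis and vertical below 0.06 rad and angle between the x axis of cap_mid and the x axis of tub_mid, either way round above 0.79 rad and z of cap_mid in the frame of tub_mid below 0.0865 m), for 0.05 s.
At the end, for the whole second after the job is handed in: The tub is fully down in the pocket (within 9 mm of its middle, 4 mm of its floor, 3.4 degrees of upright) and still; the fingers hold the cap, at rest, within 15 degrees of level, its axis within 30 mm of the tub's, its lower edge 35 to 130 mm above the tub's mouth, touching the tub nowhere (horizontal distance between tub_mid and stand_seat below 0.009 m and z of tub_mid in the frame of stand_seat between 0.036 and 0.046 m and angle between tub_mid's own z axis and vertical below 0.06 rad and z of cap_mid in the frame of tub_mid between 0.1415 and 0.2365 m and horizontal distance between cap_mid and tub_mid below 0.03 m and angle between cap_mid's own z axis and vertical below 0.26 rad and contact force between the fingers and cap above 1 N and contact force between cap and tub below 0.1 N and linear speed of each of cap, tub below 0.02 m/s); the arm keeps its last pose, push and grip.
It fails at once if a bystander is pushed more than 3 cm (distance of any of round_tub, tape, eraser, soap, spray_can, chalk_tray from where it was at the start of the episode above 0.03 m).
It fails at once if a bystander is tipped over (angle between any of round_tub, tape, eraser, soap, spray_can, chalk_tray's own z axis and vertical above 0.4 rad).
It fails at once if the tub is tipped over (angle between tub_mid's own z axis and vertical above 0.6 rad).
It fails at once if the tub is dropped: let go more than 15 mm above both the table and the pocket's floor (contact force between the fingers and tub below 0.1 N and contact force between the fingers and cap below 0.1 N and height (world z) of tub_mid above 0.057 m and z of tub_mid in the frame of stand_seat above 0.057 m).
It also fails if it takes over 58 s, if anything falls off the work surface, if the arm or the gripper's body presses on something with over 40 N, if the wrist force passes 120 N, or if a joint passes its speed limit or range.

## Working session

There is one attempt and no reset: what is moved stays moved. The work goes in short steps, Python scripts to look and compute and a tool call to move; the robot and the scene stay as the last step left them, time stands still between calls to the robot, and variables do not carry over. Pictures are saved under pics/ and viewed, about 8 in all and at most 12, crops included, and the job is handed in when it is done.

Besides the shell and the picture viewer there is one more tool, called after "Request:" as name(argument=value, ...) on one line, values as JSON. jog_arm: Moves the arm, as the interface text tells. Scaled input: -1 to 1 covers 0.3 m each way for a shift and 2 pi rad each way for a turn. Its arguments: {"type":"object","properties":{"commands":{"type":"string"},"force":{"type":"number"}},"required":["commands"]}

```bash
mkdir -p pics; ls
cat > h.py <<'E'
import numpy as np, cv2, pickle
from cell import status, viewer, arm
def grab(name, tag):
    im=viewer.get_image(name); im={k:np.array(v) for k,v in im.items()}
    cv2.imwrite(f'pics/{tag}.png', im['pixels'][:,:,::-1]); pickle.dump(im,open(f'{tag}.pkl','wb')); return im
def cloud(im):
    z=im['z_map'].astype(float); K=im['camera_matrix']; v,u=np.mgrid[:z.shape[0],:z.shape[1]]
    c=np.stack([(u-K[0,2])/K[0,0]*z,(v-K[1,2])/K[1,1]*z,z],-1)
    P=(c-im['t'])@im['R']; P[z==0]=np.nan; return P
E
python3 - <<'E'
from h import *
a=grab('top','top0'); b=grab('side','side0')
for i in (a,b): print(i['camera_matrix'],(-i['R'].T@i['t']).round(3),i['R'].round(3), (i['z_map']==0).mean())
s=status.observe(); print({k:np.round(v,3) for k,v in s.items()})
E
```

```text
pics
[[452.86616687   0.         255.87261064]
 [  0.         452.86616687 195.15729662]
 [  0.           0.           1.        ]] [ 0.314 -0.009  1.361] [[-0.016 -1.    -0.015]
 [-0.991  0.018 -0.131]
 [ 0.131  0.013 -0.991]] 0.004130045572916667
[[436.22603756   0.         252.14815393]
 [  0.         436.22603756 187.78953765]
 [  0.           0.           1.        ]] [-0.181  0.997  1.132] [[-0.83  -0.557  0.009]
 [-0.368  0.535 -0.761]
 [ 0.419 -0.635 -0.649]] 0.006993611653645833
{'clock': np.float64(0.1), 'joints': array([ 1.168,  0.435,  0.025,  1.574, -0.012,  1.134, -0.075]), 'dq': array([-0.   , -0.001,  0.   , -0.002,  0.001, -0.001,  0.001]), 'joint_efforts': array([ 2.0000e-03, -6.6913e+01,  9.8800e-01, -3.1515e+01, -6.0000e-02,
        3.8000e-02,  0.0000e+00]), 'position': array([ 0.184, -0.597,  0.226]), 'ee_rot': array([-2.528e+00,  1.864e+00,  2.000e-03]), 'force': array([-0.26 , -0.008,  0.549]), 'ft_torque': array([ 0.019, -0.012,  0.015]), 'width': np.float64(1.0)}
```

View pics/top0.png

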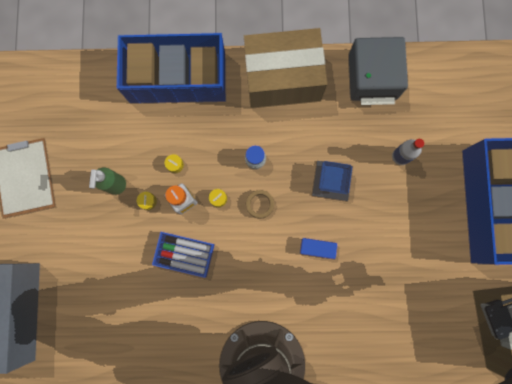

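View pics/side0.png

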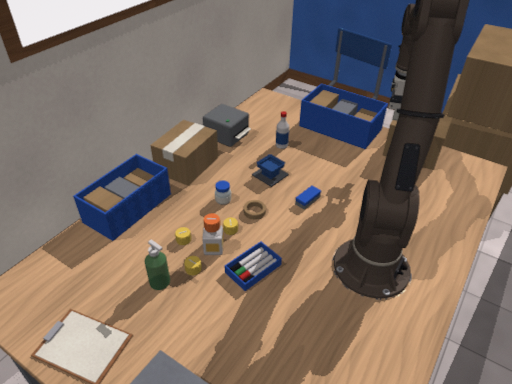

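The top view shows the orange cap at (177,196) with the white shoulder around it, and the blue stand at (334,181). Yellow look-alike caps are at (174,163), (145,201) and (218,198), the tape at (260,204) and the round tub at (256,156). The side view shows the tub upright at (213,235) and the stand at (270,168).

Run:
```python
from h import *
for n in ('top0','side0'):
    im=pickle.load(open(n+'.pkl','rb')); P=cloud(im); hsv=cv2.cvtColor(im['pixels'],cv2.COLOR_RGB2HSV); H,S,V=[hsv[...,i].astype(int) for i in range(3)]
    Z=P[...,2]
    table=P[(Z<.02)&(Z>-.02)&(P[...,0]>.2)&(P[...,0]<.8)]; print(n,'table z',np.median(table[:,2]).round(4))
    def rep(l,m):
        p=P[m]; 
        if len(p)<5: print(l,len(p)); return
        print(l,len(p),'min',np.nanpercentile(p,2,0).round(3),'max',np.nanpercentile(p,98,0).round(3),'mean',np.nanmean(p,0).round(3))
    box=(P[...,0]>.2)&(P[...,0]<.85)&(abs(P[...,1])<.6)
    rep('orange',(H>3)&(H<14)&(S>190)&(V>150)&box&(Z>.08))
    rep('capTop',(H>3)&(H<14)&(S>190)&(V>120)&box&(Z>.137))
    # objects by height: connected components
    m=((Z>.012)&box).astype(np.uint8)
    k,lab,st,c=cv2.connectedComponentsWithStats(m)
    for i in range(1,k):
        if st[i,4]>60:
            q=lab==i; top=np.nanpercentile(Z[q],97); rep(f'comp{i} px{c[i].round()}',q&(Z>top-.012))
    # shoulder / stand rects
    if n=='top0':
        tub=np.array([.46,.24])
        for l,q in (('shoulder',(abs(Z-.084)<.01)&(S<70)&box),('lip',(Z>.058)&(Z<.075)&(P[...,1]<-.1)&(P[...,1]>-.35)&(P[...,0]>.35)&(P[...,0]<.65)&(H>100)),('floor',(abs(Z-.05)<.006)&(P[...,1]<-.1)&(P[...,1]>-.35)&(P[...,0]>.35)&(P[...,0]<.65))):
            k,lab,st,c=cv2.connectedComponentsWithStats(q.astype(np.uint8))
            for i in range(1,k):
                if st[i,4]>15:
                    p=P[lab==i][:,:2].astype(np.float32); r=cv2.minAreaRect(p*1000); rep(l,lab==i); print('  rect',np.round(r[0],1),np.round(r[1],1),round(r[2],1))
for n,x0,x1,y0,y1 in(('top0',120,370,130,250),('side0',160,300,140,290)):
    i=cv2.imread(f'pics/{n}.png')[y0:y1,x0:x1]; f=3 if n=='top0' else 4; cv2.imwrite(f'pics/{n}c.png',cv2.resize(i,None,fx=f,fy=f,interpolation=cv2.INTER_CUBIC))
```

```text
top0 table z 0.0006
orange 223 min [0.457 0.205 0.134] max [0.502 0.251 0.148] mean [0.479 0.227 0.143]
capTop 214 min [0.457 0.206 0.138] max [0.503 0.251 0.148] mean [0.479 0.228 0.143]
comp1 px[285.  83.] 2070 min [ 0.771 -0.188  0.135] max [0.848 0.024 0.146] mean [ 0.811 -0.079  0.14 ]
comp2 px[378.  84.] 1217 min [ 0.781 -0.428  0.104] max [ 0.849 -0.287  0.115] mean [ 0.814 -0.357  0.11 ]
comp3 px[170.  86.] 559 min [0.787 0.101 0.12 ] max [0.846 0.399 0.135] mean [0.799 0.259 0.128]
comp4 px[407. 151.] 87 min [ 0.592 -0.442  0.162] max [ 0.615 -0.419  0.175] mean [ 0.603 -0.43   0.169]
comp5 px[255. 157.] 274 min [ 0.577 -0.014  0.07 ] max [0.626 0.035 0.081] mean [0.602 0.011 0.075]
comp6 px[173. 163.] 240 min [0.567 0.233 0.031] max [0.614 0.28  0.042] mean [0.59  0.256 0.037]
comp7 px[335. 177.] 330 min [ 0.487 -0.266  0.057] max [ 0.578 -0.174  0.072] mean [ 0.535 -0.223  0.064]
comp10 px[106. 181.] 109 min [0.495 0.431 0.18 ] max [0.544 0.446 0.193] mean [0.519 0.438 0.188]
comp16 px[179. 198.] 293 min [0.456 0.206 0.137] max [0.503 0.252 0.148] mean [0.479 0.229 0.143]

[... 2034 characters left out ...]
76]
comp28 px[308. 196.] 253 min [ 0.301 -0.217  0.03 ] max [ 0.355 -0.116  0.043] mean [ 0.328 -0.164  0.037]
comp29 px[255. 208.] 174 min [ 0.424 -0.04   0.018] max [0.503 0.041 0.03 ] mean [0.463 0.002 0.024]
comp31 px[216. 232.] 180 min [0.454 0.208 0.135] max [0.502 0.256 0.149] mean [0.477 0.234 0.143]
comp32 px[183. 235.] 149 min [0.566 0.234 0.032] max [0.613 0.282 0.043] mean [0.589 0.259 0.038]
comp33 px[157. 266.] 79 min [0.495 0.433 0.183] max [0.543 0.449 0.193] mean [0.517 0.442 0.188]
comp34 px[253. 264.] 442 min [0.256 0.143 0.026] max [0.381 0.313 0.04 ] mean [0.319 0.231 0.033]
comp35 px[193. 264.] 175 min [0.454 0.315 0.032] max [0.501 0.364 0.043] mean [0.478 0.341 0.038]
```

View pics/top0c.png

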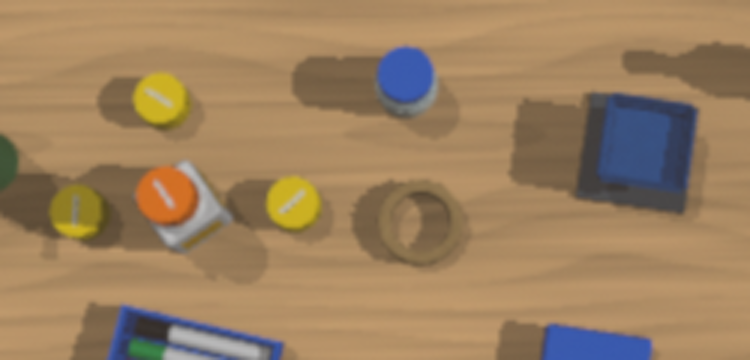

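Measured: the tub is at (0.480, 0.229), sides at 34°, cap line about 33°, top at 0.143. The stand is at (0.534, -0.221), pocket at -10.5° mod 90, rim about 0.066. The heights and sizes agree with those given. I'll grip the cap from above with the jaw radial, and the carry will turn the tub by about -45°. Moving now.

Request:
jog_arm(commands="-1 0.1 0.1333 0 0 0 0.018; -1 0.1 0.1333 0 0 0 0.018; -1 0.1 0.1333 0 0 0 0.018; -1 0.1 0.1333 0 0 0 0.018; -1 0.1 0.1333 0 0 0 0.018", force=40)

```text
clock: 0.6
position: [0.3353, -0.3953, 0.2266]
ee_rot: [2.951, -1.079, -0.0]
force: [1.0, 0.5, 0.0]
width: 0.999
```

Request:
jog_arm(commands="-1 0.0433 0.158 0 0 0 0.018; -1 0.0433 0.158 0 0 0 0.018; -1 0.0433 0.158 0 0 0 0.018; -1 0.0433 0.158 0 0 0 0.018; -1 0.0433 0.158 0 0 0 0.018")

```text
clock: 1.1
position: [0.3994, -0.1583, 0.2267]
ee_rot: [3.134, -0.213, -0.0]
force: [1.5, -0.3, -0.1]
width: 1.0
```

Request:
jog_arm(commands="-1 0.04 0.158 0 0 0 0.018; -1 0.04 0.158 0 0 0 0.018; -1 0.04 0.158 0 0 0 0.018; -1 0.04 0.158 0 0 0 0.018; -1 0.04 0.158 0 0 0 0.018")

```text
clock: 1.6
position: [0.4595, 0.0785, 0.2268]
ee_rot: [3.069, 0.669, 0.0]
force: [0.3, -0.7, 0.9]
width: 1.001
```

Request:
jog_arm(commands="-1 0.0171 0.1254 0 0 0 0; -1 0.0171 0.1254 0 0 0 0; -1 0.0171 0.1254 0 0 0 0; -1 0.0171 0.1254 0 0 0 0; -1 0 0 -0.05 0 0 0")

```text
clock: 2.1
position: [0.4801, 0.234, 0.2131]
ee_rot: [-3.064, -0.672, -0.005]
force: [-0.5, 0.5, 0.7]
width: 1.0
```

Run:
```python
from h import *
s=status.observe(); print(s['position'].round(4) if hasattr(s['position'],'round') else s['position'],np.round(s['joints'],2))
im=grab('side','side1'); i=cv2.imread('pics/side1.png')[120:320,110:330]; cv2.imwrite('pics/side1c.png',cv2.resize(i,None,fx=2.7,fy=2.7))
```

```text
[0.4801 0.234  0.2131] [-0.02  0.39 -0.71  1.77  0.28  1.08 -0.39]
```

View pics/side1c.png

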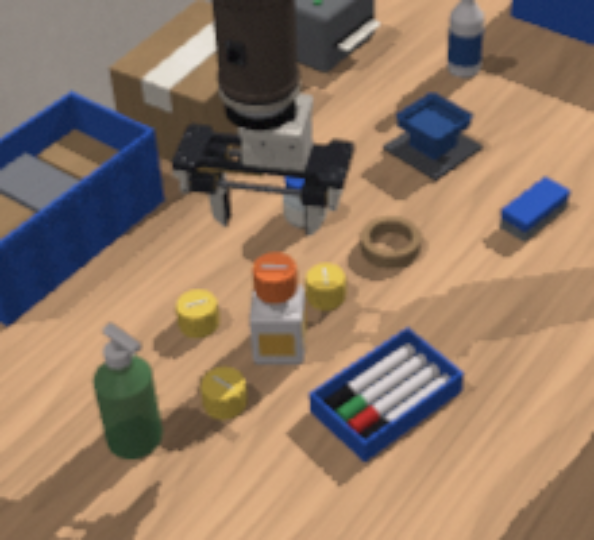

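View 4 (side): the jaw is open above the orange cap at crop (275,277), with free space either side. The fingers clear the yellow caps.

Request:
jog_arm(commands="-1 0 0.003 -0.1 0 0 0; -1 0 0 -0.1 0 0 0; -1 0 0 -0.1 0 0 0; -1 0 0 -0.05 0 0 0; -1 0 0 0 0 0 0")

```text
clock: 2.65
position: [0.4787, 0.2262, 0.1046]
ee_rot: [3.069, 0.662, -0.007]
force: [-0.9, -0.2, 0.2]
width: 0.996
```

```bash
python3 -c "
from h import *
s=status.observe(); print(*[np.round(s[k],4) for k in ('position','ee_rot','force','joints')])"
```

```text
[0.4787 0.2262 0.1046] [ 3.0693  0.6615 -0.0073] [-0.9264 -0.1603  0.2059] [-0.0719  0.5082 -0.6419  1.903   0.3928  0.8635 -0.4902]
```

Request:
jog_arm(commands="-1 0.003 0.008 0 0 0 0; 1 0 0 0 0 0 0; 1 0 0 0 0 0 0; 1 0 0 0 0 0 0; 1 0 0 0 0 0 0", force=40)

```text
clock: 3.15
position: [0.4811, 0.2306, 0.1072]
ee_rot: [-3.071, -0.663, -0.001]
force: [-0.0, -0.7, -0.5]
width: 0.698
```

Request:
jog_arm(commands="1 0 0 0 0 0 0; 1 0 0 0 0 0 0; 1 0 0 0.02 0 0 0; 1 0 0 0.03 0 0 0; 1 0 0 0.04 0 0 0")

```text
clock: 3.65
position: [0.4807, 0.2304, 0.1342]
ee_rot: [3.071, 0.663, -0.001]
force: [-0.9, 0.8, -3.5]
width: 0.562
```

The opening of 52 mm matches the cap, and the tub's weight shows in the force. Lift next.

Request:
jog_arm(commands="1 0 0 0.08 0 0 0; 1 0 0 0.1 0 0 0; 1 0 0 0.1 0 0 0; 1 0 0 0.06 0 0 0; 1 0 0 0.02 0 0 0")

```text
clock: 4.15
position: [0.4817, 0.2315, 0.2447]
ee_rot: [-3.07, -0.663, -0.006]
force: [-0.3, 0.2, -3.0]
width: 0.561
```

Run:
```python
from h import *
s=status.observe(); print(*[np.round(s[k],4) for k in ('position','ee_rot','force','width')])
im=grab('side','side2'); i=cv2.imread('pics/side2.png')[120:320,110:330]; cv2.imwrite('pics/side2c.png',cv2.resize(i,None,fx=2.7,fy=2.7))
```

```text
[0.4817 0.2315 0.2447] [-3.0698 -0.6631 -0.0064] [-0.2895  0.2318 -3.0031] 0.5615
```

View pics/side2c.png

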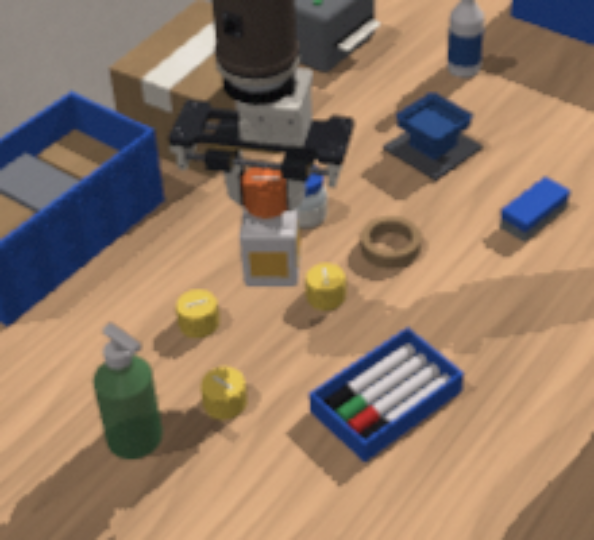

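View 5 (side): the tub hangs upright from the jaws by its cap at crop (268,230). Carry it to the stand with the -45° turn.

Request:
jog_arm(commands="1 0.006 -0.05 0 0 0 -0.0042; 1 0.0118 -0.1 0 0 0 -0.0083; 1 0.0118 -0.1 0 0 0 -0.0083; 1 0.0118 -0.1 0 0 0 -0.0083; 1 0.0118 -0.1 0 0 0 -0.0083")

```text
clock: 4.7
position: [0.496, 0.0928, 0.2403]
ee_rot: [3.127, 0.292, -0.004]
force: [1.0, -0.3, -2.7]
width: 0.559
```

Request:
jog_arm(commands="1 0.0118 -0.1 0 0 0 -0.0083; 1 0.0118 -0.1 0 0 0 -0.0083; 1 0.0118 -0.1 0 0 0 -0.0083; 1 0.0118 -0.1 0 0 0 -0.0083; 1 0.0118 -0.1 0 0 0 -0.0083")

```text
clock: 5.2
position: [0.5133, -0.0569, 0.2404]
ee_rot: [3.139, -0.117, -0.004]
force: [1.1, 0.4, -3.3]
width: 0.556
```

Request:
jog_arm(commands="1 0.0118 -0.1 0 0 0 -0.0083; 1 0.0118 -0.1 0 0 0 -0.0083; 1 0.0118 -0.1 0 0 0 -0.0083; 1 0.0118 -0.1 0 0 0 -0.0083; 1 0.0118 -0.1 0 0 0 -0.0083")

```text
clock: 5.7
position: [0.5313, -0.2067, 0.2407]
ee_rot: [3.097, -0.524, -0.003]
force: [0.4, 0.2, -3.2]
width: 0.558
```

Request:
jog_arm(commands="1 0.005 -0.04 0 0 0 -0.0042; 1 0 -0.01 0 0 0 0; 1 0 0 0 0 0 0; 1 0 0 0 0 0 0; 1 0 0 0 0 0 0")

```text
clock: 6.2
position: [0.5339, -0.2179, 0.2418]
ee_rot: [-3.092, 0.555, 0.0]
force: [0.7, -1.2, -2.9]
width: 0.561
```

```bash
cat > m.py <<'E'
from h import *
import sys
def rect(P,m,l):
    k,lab,st,c=cv2.connectedComponentsWithStats(m.astype(np.uint8))
    if k<2: return print(l,'none')
    i=1+np.argmax(st[1:,4]); p=P[lab==i]
    r=cv2.minAreaRect((p[:,:2]*1000).astype(np.float32)); print(l,st[i,4],np.round(r[0],1),np.round(r[1],1),round(r[2],1),'z',np.nanpercentile(p[:,2],[5,50,95]).round(4))
s=status.observe(); print(*[np.round(s[k],4) for k in ('position','ee_rot','force','width')]); rv=s['ee_rot']; print('yaw',np.degrees(2*np.arctan2(rv[1],rv[0])).round(1))
for n in ('top','side'):
    t=n+sys.argv[1]; im=grab(n,t); P=cloud(im); hsv=cv2.cvtColor(im['pixels'],cv2.COLOR_RGB2HSV); H,S,V=[hsv[...,i].astype(int) for i in range(3)]
    x,y,z=s['position']; near=(np.hypot(P[...,0]-x,P[...,1]-y)<.07); Z=P[...,2]
    rect(P,near&(H>3)&(H<14)&(S>170)&(V>100),n+' cap')
    zs=z-.107+.084
    rect(P,near&(S<80)&(abs(Z-zs)<.008),n+' shoulder')
    rect(P,near&(S<80)&(Z>zs-.085)&(Z<zs+.006)&(V>90),n+' body')
K=im['camera_matrix']; c=im['R']@np.array([x,y,z-.05])+im['t']; u,v=(K@c/c[2])[:2].astype(int)
i=cv2.imread(f'pics/side{sys.argv[1]}.png')[max(v-60,0):v+60,u-65:u+65]; cv2.imwrite(f'pics/side{sys.argv[1]}c.png',cv2.resize(i,None,fx=4.5,fy=4.5,interpolation=cv2.INTER_CUBIC))
E
python3 m.py 3
```

```text
[ 0.5339 -0.2179  0.2418] [-3.0917  0.555   0.    ] [ 0.7376 -1.1585 -2.8572] 0.5605
yaw 339.6
top cap none
top shoulder 56 [ 548.4 -193.1] [12.6 42.4] 75.3 z [0.2138 0.2181 0.2223]
top body 60 [ 550.3 -193.4] [12.6 38.7] 74.6 z [0.2066 0.2179 0.2222]
side cap 92 [ 535.7 -202.7] [27.3 37.7] 32.0 z [0.2481 0.2705 0.282 ]
side shoulder 126 [ 531.  -214.2] [63.2 68. ] 80.8 z [0.2122 0.2197 0.226 ]
side body 290 [ 531. -214.] [68.8 67.9] 81.1 z [0.1428 0.2031 0.2233]
```

View pics/side3c.png

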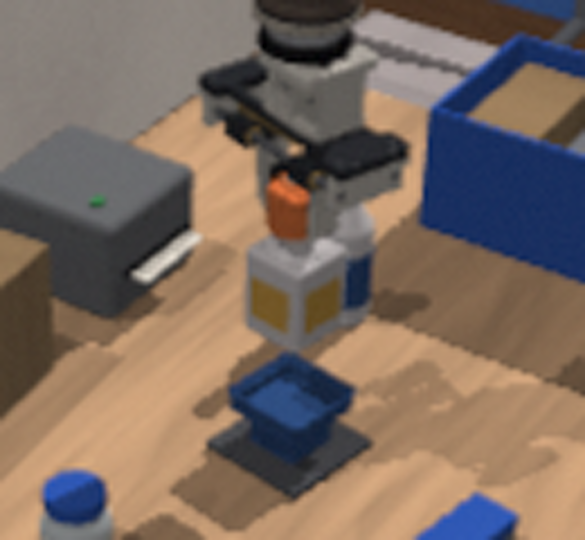

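View 6 (side): the tub hangs square and upright above the pocket, yaw aligned (about -10°). Check the offset between tub and pocket within the same camera.

Run:
```python
from h import *
for n in ('side3','side0'):
    im=pickle.load(open(n+'.pkl','rb')); P=cloud(im); Z=P[...,2]; hsv=cv2.cvtColor(im['pixels'],cv2.COLOR_RGB2HSV);H,S=hsv[...,0].astype(int),hsv[...,1].astype(int)
    near=np.hypot(P[...,0]-.534,P[...,1]+.221)<.075
    def r(m,l):
        p=P[m]; q=cv2.minAreaRect((p[:,:2]*1000).astype(np.float32)); a=np.radians(-10.5); e=np.array([[np.cos(a),np.sin(a)],[-np.sin(a),np.cos(a)]]); w=p[:,:2]@e.T
        lo,hi=np.percentile(w,[1,99],0); print(n,l,len(p),np.round(q[0],1),np.round(q[1],1),round(q[2],1),'ctr',(e.T@((lo+hi)/2)).round(4),'ext',(hi-lo).round(4))
    r(near&(Z>.056)&(Z<.075)&(H>95)&(S>80),'lip'); r(near&(abs(Z-.05)<.006)&(H>95)&(S>80),'floor')
    if n=='side3': r(near&(S<80)&(Z>.14)&(Z<.225),'body')
```

```text
side3 lip 126 [ 533.2 -219.4] [90.8 90.3] 79.2 ctr [ 0.5325 -0.2185] ext [0.0883 0.0886]
side3 floor 199 [ 532.1 -222.1] [84.8 81.8] 78.1 ctr [ 0.5322 -0.2211] ext [0.079  0.0816]
side3 body 297 [ 531. -214.] [68.8 67.9] 81.1 ctr [ 0.5304 -0.2133] ext [0.0647 0.0645]
side0 lip 123 [ 532.6 -221.2] [93.6 89.6] 81.6 ctr [ 0.5326 -0.2208] ext [0.0877 0.0883]
side0 floor 204 [ 533.7 -221. ] [84.6 83.8] 81.8 ctr [ 0.5322 -0.2203] ext [0.0792 0.0814]
```

Side-camera offset is (+2, -5.3) mm, and dead reckoning gives (+1.5, -3). I'll apply (+2, -4.5) and lower.

Request:
jog_arm(commands="1 0.0067 -0.015 -0.05 0 0 0; 1 0 0 -0.06 0 0 0; 1 0 0 -0.06 0 0 0; 1 0 0 -0.03 0 0 0; 1 0 0 0 0 0 0")

```text
clock: 6.8
position: [0.5348, -0.2237, 0.1798]
ee_rot: [-3.091, 0.558, 0.005]
force: [0.2, 0.3, -3.2]
width: 0.557
```

Run:
```python
from h import *
s=status.observe(); print(*[np.round(s[k],4) for k in ('position','ee_rot','force','width')])
im=grab('side','side4'); P=cloud(im); Z=P[...,2]; hsv=cv2.cvtColor(im['pixels'],cv2.COLOR_RGB2HSV);H,S=hsv[...,0].astype(int),hsv[...,1].astype(int)
near=np.hypot(P[...,0]-.534,P[...,1]+.221)<.075
a=np.radians(-10.5); e=np.array([[np.cos(a),np.sin(a)],[-np.sin(a),np.cos(a)]])
for l,m in (('lip',near&(Z>.056)&(Z<.075)&(H>95)&(S>80)),('body',near&(S<80)&(Z>.08)&(Z<.165))):
    w=P[m][:,:2]@e.T; lo,hi=np.percentile(w,[1,99],0); print(l,m.sum(),(e.T@((lo+hi)/2)).round(4),(hi-lo).round(4),cv2.minAreaRect((P[m][:,:2]*1000).astype(np.float32))[2])
```

```text
[ 0.5348 -0.2237  0.1798] [-3.0911  0.5583  0.0048] [ 0.1962  0.2844 -3.2152] 0.5571
lip 69 [ 0.5326 -0.2178] [0.0872 0.0888] 78.96212768554688
body 297 [ 0.5316 -0.2194] [0.066 0.065] 82.564208984375
```

Request:
jog_arm(commands="1 0 0 -0.0167 0 0 0; 1 0 0 -0.0167 0 0 0; 1 0 0 -0.0167 0 0 0; 1 0 0 -0.01 0 0 0; 1 0 0 0 0 0 0")

```text
clock: 7.35
position: [0.5355, -0.2238, 0.1632]
ee_rot: [-3.091, 0.559, 0.001]
force: [-0.3, -0.1, -2.7]
width: 0.559
```

Request:
jog_arm(commands="1 0 0 -0.0067 0 0 0; 1 0 0 -0.0067 0 0 0; 1 0 0 0 0 0 0; 1 0 0 0 0 0 0; 1 0 0 0 0 0 0")

```text
clock: 7.85
position: [0.5359, -0.2239, 0.1598]
ee_rot: [3.092, -0.559, 0.0]
force: [-0.7, 0.1, -2.7]
width: 0.558
```

Request:
jog_arm(commands="1 0 0 -0.0067 0 0 0; 1 0 0 0 0 0 0; 1 0 0 0 0 0 0; 1 0 0 0 0 0 0; 1 0 0 0 0 0 0")

```text
clock: 8.35
position: [0.5358, -0.2239, 0.1577]
ee_rot: [3.091, -0.559, 0.0]
force: [0.4, -0.6, -2.7]
width: 0.556
```

Request:
jog_arm(commands="1 0 0 -0.004 0 0 0; 1 0 0 0 0 0 0; 1 0 0 -0.0034 0 0 0; 1 0 0 0 0 0 0; 1 0 0 0 0 0 0")

```text
clock: 8.85
position: [0.5361, -0.224, 0.1561]
ee_rot: [3.091, -0.559, 0.001]
force: [-2.5, -0.3, 6.7]
width: 0.556
```

Contact came at TCP z 0.156, where a fully seated tub should meet the floor. Ease off a little and open.

Request:
jog_arm(commands="1 0 0 0.0027 0 0 0; 1 0 0 0 0 0 0; -1 0 0 0 0 0 0; -1 0 0 0 0 0 0; -1 0 0 0 0 0 0")

```text
clock: 9.35
position: [0.5358, -0.2239, 0.1561]
ee_rot: [-3.091, 0.559, -0.0]
force: [0.6, -0.5, 0.2]
width: 0.767
```

Request:
jog_arm(commands="-1 0 0 0 0 0 0; -1 0 0 0.05 0 0 0; -1 0 0 0.08 0 0 0; -1 0 0 0.08 0 0 0; -1 0 0 0.04 0 0 0")

```text
clock: 9.85
position: [0.5366, -0.224, 0.2332]
ee_rot: [3.091, -0.559, 0.004]
force: [0.3, 0.4, 0.1]
width: 0.998
```

Run:
```python
from h import *
s=status.observe(); print(*[np.round(s[k],4) for k in ('position','ee_rot','force','width','joints')])
a=np.radians(-10.5); e=np.array([[np.cos(a),np.sin(a)],[-np.sin(a),np.cos(a)]])
for n in ('side','top'):
    im=grab(n,n+'5'); P=cloud(im); Z=P[...,2]; hsv=cv2.cvtColor(im['pixels'],cv2.COLOR_RGB2HSV);H,S,V=[hsv[...,i].astype(int) for i in range(3)]
    near=np.hypot(P[...,0]-.534,P[...,1]+.221)<.075
    for l,m in (('lip',near&(Z>.056)&(Z<.075)&(H>95)&(S>80)),('body',near&(S<80)&(Z>.07)&(Z<.142)&(V>80)),('shoulder',near&(S<80)&(abs(Z-.134)<.006)&(V>80)),('cap',near&(H>3)&(H<14)&(S>170)),('captop',near&(H>3)&(H<14)&(S>170)&(Z>.186))):
        p=P[m]
        if len(p)<6: print(n,l,len(p)); continue
        w=p[:,:2]@e.T; lo,hi=np.percentile(w,[1,99],0); print(n,l,m.sum(),(e.T@((lo+hi)/2)).round(4),(hi-lo).round(4),round(cv2.minAreaRect((p[:,:2]*1000).astype(np.float32))[2],1),'z',np.percentile(p[:,2],[5,50,95]).round(4))
i=cv2.imread('pics/side5.png')[90:215,205:335]; cv2.imwrite('pics/side5c.png',cv2.resize(i,None,fx=4.5,fy=4.5,interpolation=cv2.INTER_CUBIC))
```

```text
[ 0.5366 -0.224   0.2332] [ 3.0912 -0.5585  0.0039] [0.25   0.425  0.1114] 0.9985 [ 0.5807  0.3898 -0.3821  1.6507  0.1576  1.129  -0.2002]
side lip 45 [ 0.5314 -0.2165] [0.0847 0.0812] 32.8 z [0.0566 0.0633 0.0694]
side body 225 [ 0.5322 -0.215 ] [0.0655 0.0747] 77.8 z [0.0745 0.127  0.1398]
side shoulder 97 [ 0.5327 -0.219 ] [0.0644 0.0644] 81.7 z [0.1293 0.1343 0.1392]
side cap 136 [ 0.529  -0.2169] [0.0441 0.0455] 35.1 z [0.1627 0.1867 0.1975]
side captop 71 [ 0.5297 -0.2183] [0.045  0.0468] 32.3 z [0.187  0.1931 0.1981]
top lip 72 [ 0.5356 -0.1983] [0.0832 0.0371] 7.9 z [0.0572 0.0634 0.0681]
top body 113 [ 0.5391 -0.199 ] [0.062  0.0167] 68.6 z [0.0774 0.1311 0.1386]
top shoulder 68 [ 0.5411 -0.2001] [0.058  0.0162] 65.6 z [0.129  0.1329 0.1385]
top cap 9 [ 0.5405 -0.2012] [0.0141 0.0047] 67.5 z [0.19   0.1931 0.1944]
top captop 9 [ 0.5405 -0.2012] [0.0141 0.0047] 67.5 z [0.19   0.1931 0.1944]
```

View pics/side5c.png

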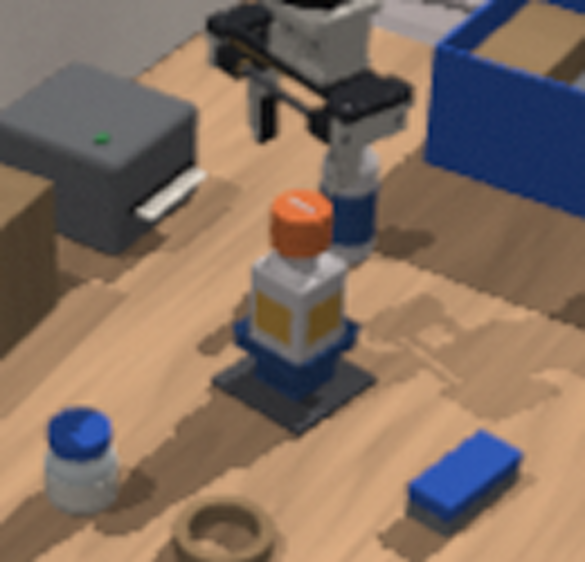

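View 7 (side): the tub stands square in the pocket by itself, cap on. Shoulder z is 0.134, which is 0.050 + 0.084, and it sits within 2 mm of the middle. Go back down to grip the cap.

Request:
jog_arm(commands="-1 -0.0067 0.01 -0.08 0 0 0; -1 0 0 -0.09 0 0 0; -1 0 0 -0.06 0 0 0; -1 0 0 -0.02 0 0 0; -1 0 0 0 0 0 0", force=50)

```text
clock: 10.45
position: [0.5329, -0.2206, 0.1548]
ee_rot: [-3.091, 0.558, 0.004]
force: [-0.2, 0.4, 0.2]
width: 1.0
```

Request:
jog_arm(commands="1 0 0 0 0 0 0; 1 0 0 0 0 0 0; 1 0 0 0 0 0 0; 1 0 0 0 0 0 0; 1 0 0 0 0 0 0")

```text
clock: 10.95
position: [0.5339, -0.221, 0.1566]
ee_rot: [3.091, -0.559, 0.001]
force: [-0.2, 0.5, 0.3]
width: 0.609
```

Request:
jog_arm(commands="1 0 0 0 0 0 0; 1 0 0 0 0 0 0; 1 0 0 0 0 0 0; 1 0 0 0 0 0 0; 1 0 0 0 0 0 0")

```text
clock: 11.45
position: [0.534, -0.221, 0.1565]
ee_rot: [3.091, -0.559, 0.001]
force: [1.6, -0.6, 1.6]
width: 0.555
```

Gripped. Press down 6 mm and check the force.

Request:
jog_arm(commands="1 0 0 -0.0067 0 0 0; 1 0 0 -0.0067 0 0 0; 1 0 0 -0.0067 0 0 0; 1 0 0 0 0 0 0; 1 0 0 0 0 0 0")

```text
clock: 11.95
position: [0.5351, -0.2211, 0.1514]
ee_rot: [3.091, -0.558, 0.005]
force: [1.6, -0.2, 9.4]
width: 0.558
```

Request:
jog_arm(commands="1 0 0 -0.005 0 0 0; 1 0 0 -0.005 0 0 0; 1 0 0 0 0 0 0; 1 0 0 0 0 0 0; 1 0 0 0 0 0 0")

```text
clock: 12.45
position: [0.5354, -0.2212, 0.1491]
ee_rot: [3.091, -0.558, 0.006]
force: [0.2, -0.2, 14.0]
width: 0.558
```

Fully pressed (7.4 mm, 14 N). Now turn anticlockwise.

Request:
jog_arm(commands="1 0 0 0 0 0 0.0083; 1 0 0 0 0 0 0.0167; 1 0 0 0 0 0 0.0167; 1 0 0 0 0 0 0.0167; 1 0 0 0 0 0 0.0167")

```text
clock: 12.95
position: [0.535, -0.2211, 0.1491]
ee_rot: [3.135, 0.186, 0.004]
force: [-1.3, 0.2, 15.3]
width: 0.555
```

```bash
python3 -c "
from h import *
s=status.observe(); print(*[np.round(s[k],3) for k in ('position','ee_rot','force','ft_torque','joints')])"
```

```text
[ 0.535 -0.221  0.149] [3.135 0.186 0.004] [-1.32   0.172 15.284] [ 0.034  0.374 -0.125] [ 0.644  0.484 -0.484  1.755  0.267  0.965  0.173]
```

Request:
jog_arm(commands="1 0 0 0 0 0 0.0167; 1 0 0 0 0 0 0.0167; 1 0 0 0 0 0 0.0167; 1 0 0 0 0 0 0.0167; 1 0 0 0 0 0 0.0167")

```text
clock: 13.45
position: [0.5343, -0.2212, 0.149]
ee_rot: [2.979, 0.992, 0.002]
force: [-4.5, 1.6, 18.7]
width: 0.555
```

Request:
jog_arm(commands="1 0 0 0 0 0 0.0167; 1 0 0 0 0 0 0.0167; 1 0 0 0 0 0 0.0167; 1 0 0 0 0 0 0.0167; 1 0 0 0 0 0 0.0167")

```text
clock: 13.95
position: [0.5339, -0.2217, 0.1491]
ee_rot: [2.62, 1.73, -0.001]
force: [-6.4, -1.7, 19.8]
width: 0.555
```

Request:
jog_arm(commands="1 0 0 0 0 0 0.0125; 1 0 0 0 0 0 0; 1 0 0 0 0 0 0; 1 0 0 0 0 0 0; 1 0 0 0 0 0 0")

```text
clock: 14.45
position: [0.5339, -0.2218, 0.1491]
ee_rot: [2.553, 1.826, -0.001]
force: [-6.8, -0.2, 20.8]
width: 0.558
```

Run:
```python
from h import *
s=status.observe(); print(*[np.round(s[k],3) for k in ('position','ee_rot','force','ft_torque','joints')])
rv=s['ee_rot'];print(np.degrees(2*np.arctan2(rv[1],rv[0])))
im=grab('side','side6'); i=cv2.imread('pics/side6.png')[90:215,205:335]; cv2.imwrite('pics/side6c.png',cv2.resize(i,None,fx=4.5,fy=4.5,interpolation=cv2.INTER_CUBIC))
```

```text
[ 0.534 -0.222  0.149] [ 2.553e+00  1.826e+00 -1.000e-03] [-6.807 -0.219 20.772] [-0.419  1.199  0.102] [ 0.824  0.551 -0.759  1.741  0.438  1.025  1.148]
71.14468605074026
```

View pics/side6c.png

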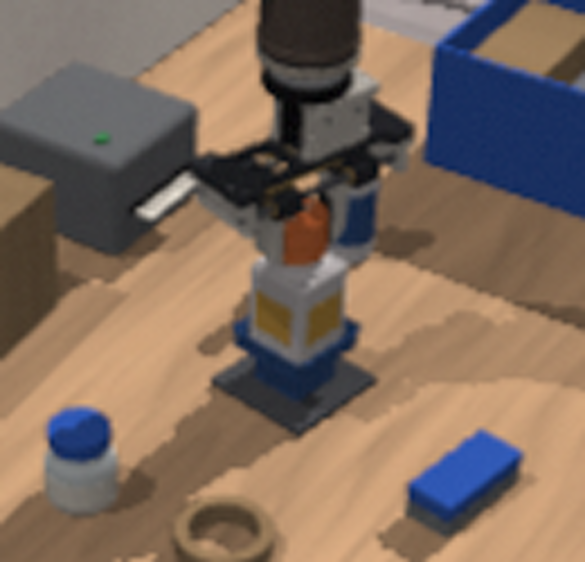

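View 8 (side): the tub is still square in the pocket and the jaws have turned about 91° with the cap held. Lift slowly, watching the force for a caught tub.

Request:
jog_arm(commands="1 0 0 0.0133 0 0 0; 1 0 0 0.0133 0 0 0; 1 0 0 0.0133 0 0 0; 1 0 0 0 0 0 0; 1 0 0 0 0 0 0")

```text
clock: 15.0
position: [0.5333, -0.2209, 0.1587]
ee_rot: [-2.554, -1.828, 0.001]
force: [-2.0, -1.4, 0.3]
width: 0.556
```

Request:
jog_arm(commands="1 0 0 0.0133 0 0 0; 1 0 0 0.0133 0 0 0; 1 0 0 0 0 0 0; 1 0 0 0 0 0 0; 1 0 0 0 0 0 0")

```text
clock: 15.5
position: [0.5337, -0.221, 0.1671]
ee_rot: [-2.555, -1.828, 0.0]
force: [-0.4, -0.5, 0.8]
width: 0.554
```

Force stays near zero, so the tub isn't being lifted. Raise to about 7 cm above the mouth.

Request:
jog_arm(commands="1 0 0 0.04 0 0 0; 1 0 0 0.06 0 0 0; 1 0 0 0.08 0 0 0; 1 0 0 0.07 0 0 0; 1 0 0 0.035 0 0 0")

```text
clock: 16.0
position: [0.5349, -0.2206, 0.2554]
ee_rot: [2.553, 1.827, 0.004]
force: [0.2, 0.0, -0.9]
width: 0.556
```

Request:
jog_arm(commands="1 0 0 0 0 0 0; 1 0 0 0 0 0 0; 1 0 0 0 0 0 0; 1 0 0 0 0 0 0; 1 0 0 0 0 0 0")

```text
clock: 16.5
position: [0.5335, -0.2209, 0.252]
ee_rot: [-2.554, -1.828, 0.001]
force: [0.1, -0.2, -1.1]
width: 0.555
```

Run:
```python
from h import *
s=status.observe(); print(*[np.round(s[k],4) for k in ('position','ee_rot','force','width')])
a=np.radians(-10.5); e=np.array([[np.cos(a),np.sin(a)],[-np.sin(a),np.cos(a)]])
im=grab('side','side7'); P=cloud(im); Z=P[...,2]; hsv=cv2.cvtColor(im['pixels'],cv2.COLOR_RGB2HSV);H,S,V=[hsv[...,i].astype(int) for i in range(3)]
near=np.hypot(P[...,0]-.534,P[...,1]+.221)<.06
for l,m in (('shoulder',near&(S<80)&(abs(Z-.134)<.006)&(V>80)),('neck',near&(S<80)&(Z>.145)&(Z<.2)),('cap',near&(H>3)&(H<14)&(S>170))):
    p=P[m]; w=p[:,:2]@e.T; lo,hi=np.percentile(w,[1,99],0); print(l,m.sum(),(e.T@((lo+hi)/2)).round(4),(hi-lo).round(4),round(cv2.minAreaRect((p[:,:2]*1000).astype(np.float32))[2],1),'z',np.percentile(p[:,2],[2,50,98]).round(4))
i=cv2.imread('pics/side7.png')[80:205,205:335]; cv2.imwrite('pics/side7c.png',cv2.resize(i,None,fx=4.5,fy=4.5,interpolation=cv2.INTER_CUBIC))
```

```text
[ 0.5335 -0.2209  0.252 ] [-2.5540e+00 -1.8277e+00  7.0000e-04] [ 0.0993 -0.1763 -1.0983] 0.5555
shoulder 101 [ 0.5331 -0.219 ] [0.0653 0.0651] 75.1 z [0.1284 0.1351 0.1397]
neck 103 [ 0.5318 -0.2213] [0.0372 0.0363] 52.5 z [0.1455 0.1698 0.1826]
cap 100 [ 0.5201 -0.2123] [0.0238 0.0454] 80.6 z [0.2561 0.2808 0.2933]
```

View pics/side7c.png

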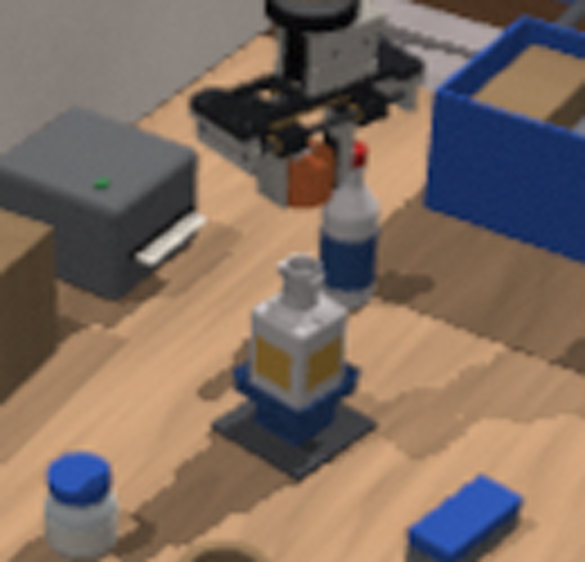

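View 9 (side): the open tub stands in the pocket, neck at crop (300,285), and the cap is held level above it at (310,175). The cap's lower edge is at about z 0.254 and the mouth at about 0.181, so roughly 7 cm clear. Hand in.

```bash
python3 -c "
from h import *
s=status.observe(); print(s['clock'],np.abs(s['dq']).max()); print(arm.sign_off())"
```

```text
16.55 0.0038254024666135268
the job is handed in; nothing more can be done
None
```

I've handed the job in at about 16.6 s, with the cap held above the open tub and the tub still in its pocket. The sign-off gives no verdict.

**What I did:** I picked the tub up by its orange cap, turned it about -45° on the way, and lowered it into the pocket until it touched the floor. Then I let go and backed off. I gripped the cap again, pressed it down about 7 mm (14 N), turned the gripper about 91° anticlockwise while pressing, and lifted the cap straight off.

**Last checks:**
- **Tub in the pocket:** its shoulder is at z 0.135 m against 0.134 m expected when seated. It is within about 2 mm of the pocket's middle and looks square and upright.
- **Cap above the mouth:** the lower edge is at about 0.254 m and the mouth at about 0.181 m, so roughly 7 cm of clear air. The tool is level, the jaw opening (51 mm) shows the cap still held, and the arm is at rest.
- **Bystanders:** those seen in the last picture stand upright and look unmoved. I did not re-measure the others at the end.

**What disagreed or went unmeasured:**
- **Tub offset before lowering:** the side camera and dead reckoning differed by about 2 mm. I corrected by a value in between, which worked.
- **Cap position at the end:** the fingers partly hid the cap, so I took its position over the tub from the tool's own position. The camera's cap centre reads (0.520, -0.212), about 16 mm off, because only one side was visible.
- **Cap turn:** I did not measure the cap's rotation directly. It came off freely, with the tub's weight never showing in the force.

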